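Bring the plate carriage out of a dead plate reader

ROBOT

A 6-joint arm with a two-finger parallel gripper is mounted at the origin on the work surface. World frame = base frame: x ahead of the robot, y to its left, z up, the work surface at z = 0. Lengths are in mm, angles in rad, forces in N, time in s.
With the tool pointing down it reaches from about 275 to 750 mm from the base axis. Payload 10.2 kg.
Tool frame: the origin (TCP) lies on the centre line of the jaws, within the pads' length; the fingertips stand 17 mm ahead of it and the grasp point (between the pads) lies 2 mm behind it; z points along the fingers, y is the line along which they close (so a half turn about z gives the same grasp; the last joint's range is limited). The gripper opens to 85 mm and grips with 20 to 120 N. Pads are 22 mm wide; open, the fingers measure 114 mm over their backs; the gripper's body (76 mm by 85 mm) begins 54 mm behind the grasp point. The pads swing forward as they close: fully open they stand 13 mm farther back than shut.
Start: joints at [-1.324, 0.313, 1.498, -0, 1.331, -0.223], TCP at [237.661, -468.133, 248.294] pointing down, gripper open.
Joint ranges: [-2.94, 2.94], [-0.97, 2.17], [0.19, 2.56], [-1.23, 4.37], [0.02, 3.11], [-2.88, 2.88]. Speed limits (rad/s): [2.39, 2.39, 3.01, 3.14, 3.14, 3.14].

INTERFACE

Orientations are given as a unit quaternion [w, x, y, z].
In Python, from rig import ctrl gives the robot as it stands. The module is installed in compiled form; this text tells all that it offers.
- The arm moves only by the shell command python3 -m jog 'ROWS' [FORCE]. ROWS is JSON, a list of rows, each an object with "delta_pos": the shift along the world's x, y, z in mm, a list of three; "angular": the turn, a rotation vector about the world's x, y, z in rad, a list of three; "fingers": the opening, from 0 (shut) to 1 (fully open). In form: [{"delta_pos": [tx, ty, tz], "angular": [rx, ry, rz], "fingers": fingers}, ...]. A call has 1 to 10 rows; each row is the pose to reach, as a shift and turn from the pose commanded when the call began; what a row does not reach only later rows make up. A row lasts 1/8 s, in which the tool goes at most 62.5 mm and 10.7 degrees, less where a joint would pass 70% of its speed; a pose out of reach is approached as far as the arm can. A call with a gripper value outside its range is refused whole. The fingers move at their own pace and stop on an object; FORCE is the grip in N (left out, the last holds). Time passes only in rows, so rows that repeat a pose let the fingers close. It gives the time, the measured TCP pose, the force, the opening and the grip force at its end, in the units of the state.
- ctrl.sense(): the state, without advancing time (a new reading comes with each control period).
- ctrl.capture(name): name is "scene" or "top" or "wrist"; returns a dict with "pixels" (384x512x3 uint8, blue, green, red), "fx", "fy", "cx", "cy" (pixels), "R" (3x3) and "t" (3): a world point X has camera coordinates R X + t. Camera axes: x right, y down, z forward; pixel columns grow to the right and rows downward; lengths in mm; the calibration is good to about 2 mm. A picture is of the moment at which its call begins. There is no depth.
- ctrl.finish_job(): hands the job in; it is judged then, once.
The state is a dict: "time_s": time; "joints": joint angles; "dq": joint speeds; "tau": joint torques, N m; "eef_pos": TCP position; "ee_rot": TCP orientation; "force": force on the tool from outside, world axes, zero at the start; "wrist_torque": the same for the moment, N m; "grip_width": opening from 0.0 (shut) to 1.0 (fully open); "grip_force": force on a finger pad.
Only numpy, scipy, OpenCV 4.12 (cv2) and the standard library are available. Lean on these libraries where they do the work, as an engineer would, in place of code of your own. Each camera call takes 0.05 s, during which the arm holds its last target. There are 200 camera calls.

TASK

The plate reader has lost power with a plate inside and its carriage is held by the brake. Take the pin tool out of the tool block, press the recessed brake release in the carriage's front block with its pin and, keeping the release held down, gently push the carriage out all the way to its stop. Then stand the pin tool back upright in its hole in the tool block, fully home, and leave everything else as it is.

Things in the scene. Friction and masses are not known exactly. Their poses are not given: they have to be found in the camera images.
- reader: Fixed white plate reader, 400 x 240 x 150 mm. Origin: centre of its underside. Its own -x is the way out (front), z up. Front half (x -200 to 0): open bed 55 mm high between two aluminium guide rails (73 mm high, y +-50 to +-64); rear half (x 0 to 200): hood 150 mm high. The carriage runs along x. More than 25 N of the tool on the reader, in any direction, harms it; the hand must not push it.
- carriage_well (a point): Centre of the mouth of the square well in the top face (91 mm above the table) of the carriage's grey front block, 44 x 56 mm, on the reader's centre line, at x = -65 mm when fully in. The well is 10.5 mm wide with a 3 mm countersink. In it sits a brass release button, 9 mm wide, with an adjusting screw: its top rests anywhere from 5 to 15 mm below the block's top face.
- carriage (a joint): How far the carriage is out, m: 0 fully in, 0.110 at its outer stop; it moves along the reader's -x and starts between 0 and 0.03. With the brake off, 2 to 3 N moves it slowly (not over 0.15 m/s, or the plate spills). With the brake on it resists some 35 N.
- brake (a joint): How far the brake release button is pressed, m: 0 at rest (brake on), 0.002 fully down. It starts to move at about 7 N, is fully down at about 9 N and then meets a hard stop. The sprung brake shoe is off the rails from 0.0005 on; keep the button down by half its travel or more; let go, it grips again at once wherever the carriage is.
- pin_tool: Loose steel service pin tool, 95 mm long, about 90 g, upright in any one of the tool block's three holes. Origin at the pin's tip, z up along the tool. From the tip: round pin 6 mm thick, 34 mm long; round collar 22 mm wide (z 34 to 39 mm); square grooved handle 14 x 14 mm, sides along the tool's x and y (z 39 to 95 mm), the only square handle there.
- tool_block: Fixed black block, 190 x 50 x 42 mm, origin at the centre of its underside, row of holes along its x. Three square upright holes at x = -62, 0 and 62 mm, 10.5 mm square with a 3 mm countersink, 37 mm deep. The pin tool is home with its collar flat on the block's top, its tip then 8 mm above the table.
- screwdriver: Loose screwdriver with a black fluted round handle 27 mm thick, upright in the tool block, 108 mm long. Bystander; origin at its tip.
- nut_driver: Loose slim nut driver with a round steel handle 12 mm thick and a 22 mm round head, upright in the tool block, 96 mm long. Bystander; origin at its tip.
- tube_rack: Loose black five-place sample rack, 125 x 24 mm, with capped tubes, 111 mm high. Bystander; origin under its centre.
- wash_bottle: Loose white wash bottle, 62 mm wide, 172 mm high. Bystander; origin under its centre.
- reagent_jar: Loose small jar, 48 mm wide, 62 mm high. Bystander; origin under its centre.
- slide_box: Loose grey slide box, 85 x 55 x 35 mm. Bystander; origin under its centre.

How it is judged (in metres and radians):
On the way, in this order (a step that is already met when the one before it is completed fails the run):
1. the pin tool is lifted clear of the tool block (height (world z) of pin_tool above 0.045 m and contact force between pin_tool and tool_block below 0.1 N), for 0.1 s.
2. the brake release is held down (half its travel or more) with the pin tool (value of joint brake above 0.001 m and contact force between pin_tool and reader above 3 N), for 0.2 s.
3. the carriage is out at its stop (within 4 mm) with the release still held down by the pin tool (all of step 2 and value of joint carriage above 0.106 m), for 0.1 s.
At the end, for the whole second after the job is handed in: The carriage is out at its stop (within 5 mm) with the brake release up again, and the pin tool stands released, upright and at rest in the hole it came from, fully home (tip within 5 mm of where it was at the start) (value of joint carriage above 0.105 m and value of joint brake below 0.0004 m and distance of pin_tool from where it was at the start of the episode below 0.005 m and angle between pin_tool's own z axis and vertical below 0.08 rad and linear speed of pin_tool below 0.02 m/s and contact force between the fingers and pin_tool below 0.1 N); the robot touches nothing.
It fails at once if the pin tool bears on the reader with more than 25 N (contact force between pin_tool and reader above 25 N).
It fails at once if the carriage is dragged out against its brake (moving faster than 20 mm/s with the release up) (value of joint brake below 0.0002 m and velocity of joint carriage above 0.02 m/s).
It fails at once if the carriage is jolted (faster than 0.15 m/s) (velocity of joint carriage above 0.15 m/s).
It fails at once if the robot itself pushes on the reader with more than 5 N (contact force between any of the fingers, the arm and reader above 5 N).
It fails at once if a bystander is shifted by more than 20 mm (distance of any of screwdriver, nut_driver, tube_rack, wash_bottle, reagent_jar, slide_box from where it was at the start of the episode above 0.02 m).
It also fails if it takes over 72 s, if anything falls off the work surface, if the arm or the gripper's body presses on something with over 40 N, if the wrist force passes 120 N, or if a joint passes its speed limit or range.

## Working session

There is one attempt and no reset: what is moved stays moved. The work goes in short steps, Python scripts to look and compute and a shell command to move; the robot and the scene stay as the last step left them, time stands still between calls to the robot, and variables do not carry over. Pictures are saved under pics/ and viewed, at most 14 in all, crops included, and the job is handed in when it is done.

```bash
mkdir -p pics; cat > h.py <<'E'
import numpy as np,cv2,pickle
from rig import ctrl
def cap(n,f):
    c=ctrl.capture(n); cv2.imwrite(f'pics/{f}.png',c['pixels']); pickle.dump(c,open(f'pics/{f}.pkl','wb')); return c
def load(f): return pickle.load(open(f'pics/{f}.pkl','rb'))
def ray(c,u,v):
    R=np.array(c['R']);t=np.array(c['t'])
    d=R.T@np.array([(u-c['cx'])/c['fx'],(v-c['cy'])/c['fy'],1]); return -R.T@t,d
def onz(c,u,v,z):
    o,d=ray(c,u,v); return o+d*(z-o[2])/d[2]
def proj(c,X):
    p=np.array(c['R'])@np.array(X,float)+np.array(c['t']); return [c['fx']*p[0]/p[2]+c['cx'],c['fy']*p[1]/p[2]+c['cy']]
E
python3 - <<'E'
from h import *
a=cap('scene','s0');b=cap('top','t0')
for c in(a,b): print(c['fx'],(-np.array(c['R']).T@c['t']).round(),np.array(c['R']).round(2).tolist())
s=ctrl.sense();print({k:np.round(v,3).tolist() for k,v in s.items()})
E
```

```text
349.14539827433026 [1136.  225.  589.] [[-0.23, 0.97, 0.02], [0.62, 0.16, -0.77], [-0.75, -0.16, -0.64]]
391.5257877222544 [ 483.   90. 1165.] [[-0.01, -1.0, -0.01], [-1.0, 0.01, -0.04], [0.04, 0.01, -1.0]]
{'time_s': 0.1, 'joints': [-1.324, 0.313, 1.498, -0.0, 1.331, -0.223], 'dq': [0.001, -0.002, -0.002, 0.0, 0.002, 0.002], 'tau': [0.003, -41.29, -26.014, -0.0, 0.003, -0.0], 'eef_pos': [237.603, -467.914, 247.812], 'ee_rot': [-0.001, 0.973, 0.233, -0.0], 'force': [-0.123, 0.547, -0.423], 'wrist_torque': [-0.015, -0.013, 0.025], 'grip_force': 0.0, 'grip_width': 1.001}
```

View pics/t0.png

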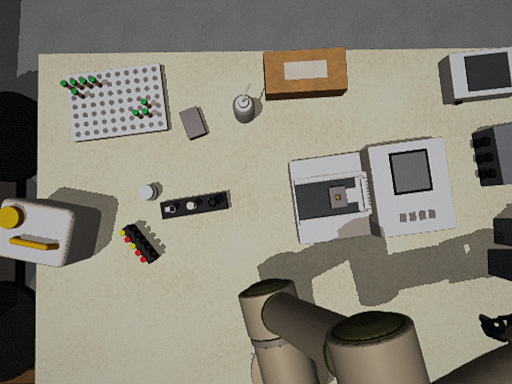

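View pics/s0.png

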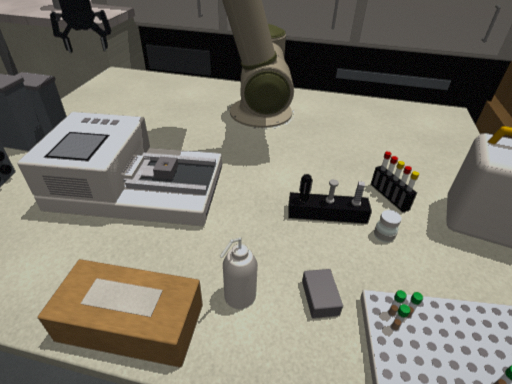

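The top view shows the reader at about (372,190), its front facing left (+y), with the well block at (340,197). The tool block is at (195,205), with tools at (170,209), (191,205) and (213,202), the last being the screwdriver. I'll zoom in to tell the other two apart.

```bash
python3 - <<'E'
from h import *
a=load('s0');b=load('t0')
A=cv2.resize(a['pixels'][165:235,280:380],(800,560),interpolation=cv2.INTER_CUBIC)[:300+260]
B=cv2.resize(b['pixels'][182:227,155:235],(400,225),interpolation=cv2.INTER_CUBIC)
C=cv2.resize(b['pixels'][130:250,280:380],(333,400),interpolation=cv2.INTER_CUBIC)
A=cv2.resize(A,(457,320))
im=np.zeros((580,800,3),np.uint8); im[:320,:457]=A; im[330:555,:400]=B; im[:400,462:795]=C
cv2.imwrite('pics/z0.png',im)
# tool block mask in top
g=b['pixels'].max(2)
m=((g<60)*255).astype(np.uint8); m[:, :]=m
sub=np.zeros_like(m); sub[180:228,150:240]=m[180:228,150:240]
sub=cv2.morphologyEx(sub,cv2.MORPH_CLOSE,np.ones((9,9)))
cs,_=cv2.findContours(sub,0,2);c=max(cs,key=cv2.contourArea);r=cv2.minAreaRect(c);print(r)
P=[onz(b,*p,42)[:2].round(1) for p in cv2.boxPoints(r)];print(P,np.mean(P,0))
for n,u,v,z in [('well',340,197,91),('h1',170,209,42),('h2',191,205,42),('h3',213,202,42)]: print(n,onz(b,u,v,z).round(1))
for n,u,v,z in [('t1',170,209,100),('t2',191,205,100),('t3',213,202,110)]: print(n,onz(b,u,v,z).round(1))
# reader: white regions
for q in [(289,160),(300,243),(369,141),(446,138),(456,229),(378,237)]: print(q,onz(b,*q,150 if q[0]>360 else 60).round(0))
E
```

```text
((194.06195068359375, 204.8818359375), (16.594043731689453, 66.90974426269531), 80.78897094726562)
[array([492.5, 368. ]), array([521.4, 177.9]), array([474.4, 170.6]), array([445.5, 360.3])] [483.45 269.2 ]
well [ 501.2 -138.7   91. ]
h1 [472.3 338.4  42. ]
h2 [483.2 278.   42. ]
h3 [491.2 214.8  42. ]
t1 [472.8 325.6 100. ]
t2 [483.2 268.3 100. ]
t3 [490.7 207.2 110. ]
(289, 160) [608.  -3.  60.]
(300, 243) [374. -31.  60.]
(369, 141) [ 645. -204.  150.]
(446, 138) [ 651. -404.  150.]
(456, 229) [ 415. -423.  150.]
(378, 237) [ 396. -222.  150.]
```

View pics/z0.png

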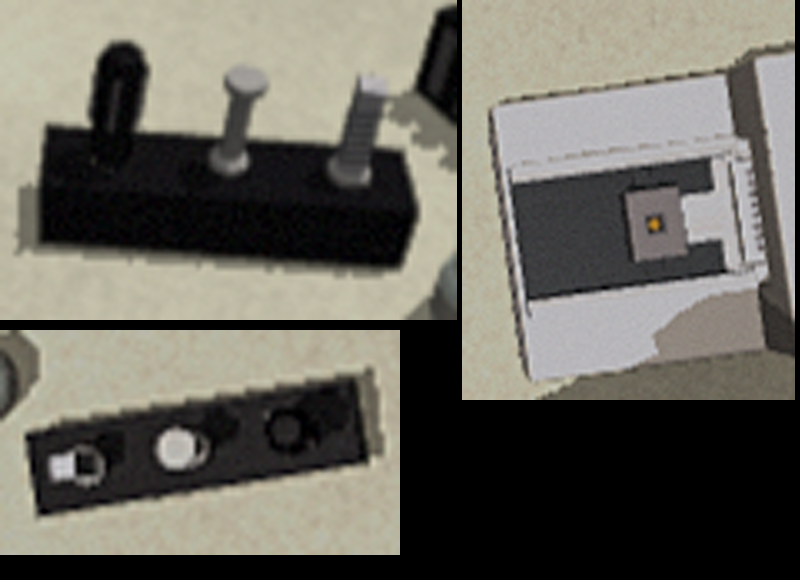

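The pin tool, with its square bright top, stands in the +y hole near (472,331). The nut driver is in the middle and the screwdriver at -y. The well with its brass button is near (501,-133) and the reader's outward direction is about (-0.12,0.99). I'll move above the tool and take a closer look.

```bash
python3 -m jog '[{"delta_pos":[90,300,10],"angular":[0,0,0.5],"fingers":1},{"delta_pos":[90,300,10],"angular":[0,0,0.5],"fingers":1},{"delta_pos":[90,300,10],"angular":[0,0,0.5],"fingers":1},{"delta_pos":[90,300,10],"angular":[0,0,0.5],"fingers":1},{"delta_pos":[90,300,10],"angular":[0,0,0.5],"fingers":1},{"delta_pos":[160,550,10],"angular":[0,0,0.9],"fingers":1},{"delta_pos":[160,550,10],"angular":[0,0,0.9],"fingers":1},{"delta_pos":[160,550,10],"angular":[0,0,0.9],"fingers":1},{"delta_pos":[160,550,10],"angular":[0,0,0.9],"fingers":1},{"delta_pos":[160,550,10],"angular":[0,0,0.9],"fingers":1}]' 110
python3 - <<'E'
from h import *
s=ctrl.sense();print(s['eef_pos'],s['ee_rot'],s['joints'])
E
```

```text
time_s: 1.35
eef_pos: [397.5, 84.9, 258.0]
ee_rot: [-0.0, 0.773, 0.635, -0.0]
force: [0.1, -0.2, -0.2]
grip_width: 0.998
grip_force: 0.0
[397.53178423  84.88297603 258.00928969] [-3.61914593e-04  7.72764427e-01  6.34692833e-01 -1.28331473e-04] [-8.00038986e-02  3.85723633e-02  1.80209385e+00  3.55411730e-04
  1.30161378e+00  1.15475741e-01]
```

```bash
python3 -m jog '[{"delta_pos":[37,123,0],"angular":[0,0,0.17],"fingers":1},{"delta_pos":[37,123,0],"angular":[0,0,0.17],"fingers":1},{"delta_pos":[75,246,0],"angular":[0,0,0.345],"fingers":1},{"delta_pos":[75,246,0],"angular":[0,0,0.345],"fingers":1},{"delta_pos":[75,246,0],"angular":[0,0,0.345],"fingers":1},{"delta_pos":[75,246,0],"angular":[0,0,0.345],"fingers":1},{"delta_pos":[75,246,0],"angular":[0,0,0.345],"fingers":1}]'
python3 - <<'E'
from h import *
c=cap('wrist','w1'); print((-np.array(c['R']).T@c['t']).round(1),c['fx'],np.array(c['R']).round(2).tolist())
print(proj(c,[472,331,103]),proj(c,[474,330.5,42]))
E
```

```text
time_s: 2.22
eef_pos: [472.8, 326.4, 258.6]
ee_rot: [0.0, 0.655, 0.756, -0.0]
force: [0.5, 0.7, -0.1]
grip_width: 1.001
grip_force: 0.0
[463.2 393.3 383.9] 307.3243051498999 [[0.99, 0.14, -0.0], [0.14, -0.95, 0.27], [0.04, -0.27, -0.96]]
[np.float64(252.69758673943912), np.float64(176.04122970862352)] [np.float64(254.42905046580958), np.float64(164.86936925920782)]
```

View pics/w1.png

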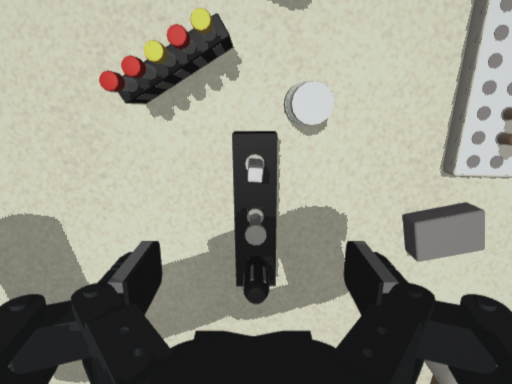

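The pin tool's square top is at about (256,174) and its collar at (254,162), close to the prediction of (253,176). The block's row and the square handle line up with the gripper. I'll refine that numerically.

```bash
python3 - <<'E'
from h import *
c=load('w1');p=c['pixels'];g=p.min(2)
print(g[158:186,244:268:2])
m=np.zeros(g.shape,np.uint8);m[150:190,240:272]=(g[150:190,240:272]>185)*255
n,l,st,ce=cv2.connectedComponentsWithStats(m)
for i in range(1,n):
    if st[i,4]>20: print(st[i],ce[i],onz(c,*ce[i],103).round(1))
x=p.max(2);b=np.zeros(g.shape,np.uint8);b[120:290,225:285]=(x[120:290,225:285]<45)*255
b=cv2.morphologyEx(b,cv2.MORPH_OPEN,np.ones((5,5)))
for v in (140,150,190,200): 
    u=np.where(b[v])[0];print(v,u.min(),u.max(),onz(c,u.min()-.5,v,42)[:2].round(1),onz(c,u.max()+.5,v,42)[:2].round(1))
E
```

```text
[[ 47  81 164 113 111 127 142 143 165 124  48  47]
 [ 48 115 157  80  73  80  84  87 101 158  56  47]
 [ 49 145 148  76  70  69  81  75  77 141  66  47]
 [ 52 165 130  77  74  74  78  75  76 104  62  47]
 [ 58 175 126  76  72  72  81  76  75  88  64  46]
 [ 64 177 123  74  68  71  75  79  76  82  70  45]
 [ 61 175 115  76  79  79  80  82  75  80  74  42]
 [ 54 173 115  88  89  88  88  82  81  81  69  37]
 [ 48 170 112  97  95  92  91  92  91  85  59  34]
 [ 47 164 111 134 132 128 123 119 114  89  48  35]
 [ 46 141 127 190 190 187 182 171 161 122  39  34]
 [ 46  80 141 206 207 207 206 201 197 167  34  33]
 [ 45  51 148 208 209 208 208 208 206 173  34  32]
 [ 45  47 162 208 208 208 207 208 208 166  33  33]
 [ 45  45 169 208 208 208 205 205 208 158  32  32]
 [ 45  46 173 209 208 208 206 203 205 147  33  32]
 [ 44  46 178 208 209 208 208 203 202 125  33  32]
 [ 44  46 181 208 208 208 208 204 201 113  32  33]
 [ 44  45 180 208 207 208 208 206 200 103  32  32]
 [ 44  48 177 207 207 206 208 208 201  91  31  32]
 [ 44  47 177 205 206 205 207 208 203  85  32  31]
 [ 43  47 177 203 203 204 205 207 205  77  32  30]
 [ 45  44 166 194 191 195 199 202 203  75  32  31]
 [ 44  44 113 153 149 158 169 175 186  68  31  31]
 [ 44  44  56  70  66  77  83  95 121  43  31  32]
 [ 44  43  43  43  42  45  45  48  54  36  35  34]
 [ 42  43  43  43  42  42  44  43  42  43  42  41]
 [ 42  43  42  42  43  43  43  43  42  43  43  43]]
[249 168  13  14 157] [254.74522293 174.22292994] [473.6 333.  103. ]Traceback (most recent call last):
  File "<stdin>", line 11, in <module>
    return umr_minimum(a, axis, None, out, keepdims, initial, where)
ValueError: zero-size array to reduction operation minimum which has no identity
```

```bash
python3 -m jog '[{"delta_pos":[0,0,-20],"angular":[0,0,0],"fingers":1},{"delta_pos":[0,0,-20],"angular":[0,0,0],"fingers":1},{"delta_pos":[0,0,-20],"angular":[0,0,0],"fingers":1}]'
```

```text
time_s: 2.65
eef_pos: [472.9, 327.5, 239.2]
ee_rot: [0.0, 0.655, 0.756, 0.0]
force: [0.5, -0.3, -0.0]
grip_width: 1.002
grip_force: 0.0
```

```bash
python3 -m jog '[{"delta_pos":[1,5,-50],"angular":[0,0,0],"fingers":0.6},{"delta_pos":[1,5,-100],"angular":[0,0,0],"fingers":0.6},{"delta_pos":[1,5,-140],"angular":[0,0,0],"fingers":0.6},{"delta_pos":[1,5,-165],"angular":[0,0,0],"fingers":0.6},{"delta_pos":[1,5,-165],"angular":[0,0,0],"fingers":0.6},{"delta_pos":[1,5,-165],"angular":[0,0,0],"fingers":0.6}]'
python3 - <<'E'
from h import *
c=cap('wrist','w2')
p=c['pixels'];cv2.imwrite('pics/w2.png',p)
E
```

```text
time_s: 3.4
eef_pos: [474.5, 333.2, 75.0]
ee_rot: [0.001, 0.654, 0.756, 0.001]
force: [-0.6, 0.5, 1.3]
grip_width: 0.598
grip_force: 0.0
```

View pics/w2.png

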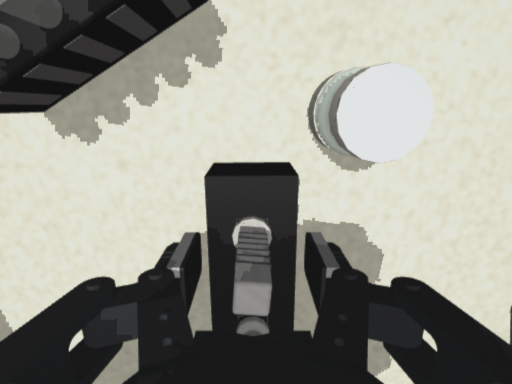

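The handle at (253,270) is centred between the fingertips at (187,260) and (320,260). The jar and rack are clear, so I'll close the gripper.

```bash
python3 -m jog '[{"delta_pos":[0,0,0],"angular":[0,0,0],"fingers":0},{"delta_pos":[0,0,0],"angular":[0,0,0],"fingers":0},{"delta_pos":[0,0,0],"angular":[0,0,0],"fingers":0},{"delta_pos":[0,0,0],"angular":[0,0,0],"fingers":0},{"delta_pos":[0,0,0],"angular":[0,0,0],"fingers":0},{"delta_pos":[0,0,0],"angular":[0,0,0],"fingers":0}]' 110
```

```text
time_s: 4.2
eef_pos: [474.0, 333.0, 74.1]
ee_rot: [0.0, 0.654, 0.756, 0.0]
force: [-0.8, -1.6, 6.1]
grip_width: 0.145
grip_force: 107.2
```

```bash
python3 -m jog '[{"delta_pos":[0,0,8],"angular":[0,0,0],"fingers":0},{"delta_pos":[0,0,20],"angular":[0,0,0],"fingers":0},{"delta_pos":[0,0,35],"angular":[0,0,0],"fingers":0},{"delta_pos":[0,0,60],"angular":[0,0,0],"fingers":0},{"delta_pos":[0,0,100],"angular":[0,0,0],"fingers":0},{"delta_pos":[0,0,150],"angular":[0,0,0],"fingers":0},{"delta_pos":[0,0,180],"angular":[0,0,0],"fingers":0},{"delta_pos":[0,0,180],"angular":[0,0,0],"fingers":0},{"delta_pos":[0,0,180],"angular":[0,0,0],"fingers":0}]'
python3 - <<'E'
from h import *
a=cap('scene','s1')
s=ctrl.sense();print(s['eef_pos'],s['force'],s['wrist_torque'])
t=s['eef_pos']-[0,0,66]
u,v=map(int,proj(a,t+[0,0,40]));print(u,v,proj(a,t),proj(a,t+[0,0,30]))
cv2.imwrite('pics/z1.png',cv2.resize(a['pixels'][v-40:v+60,u-60:u+60],(720,600),interpolation=cv2.INTER_CUBIC))
E
```

```text
time_s: 5.32
eef_pos: [473.2, 332.7, 252.3]
ee_rot: [-0.0, 0.654, 0.756, -0.001]
force: [-0.2, 0.9, -1.4]
grip_width: 0.146
grip_force: 107.2
[473.19404849 332.61716771 251.94436651] [-0.09641342  0.14248    -2.6718279 ] [ 0.00568262 -0.00729338 -0.01709095]
373 135 [np.float64(369.3530409886872), np.float64(152.05350474126922)] [np.float64(372.7893128974182), np.float64(139.8196178771308)]
```

View pics/z1.png

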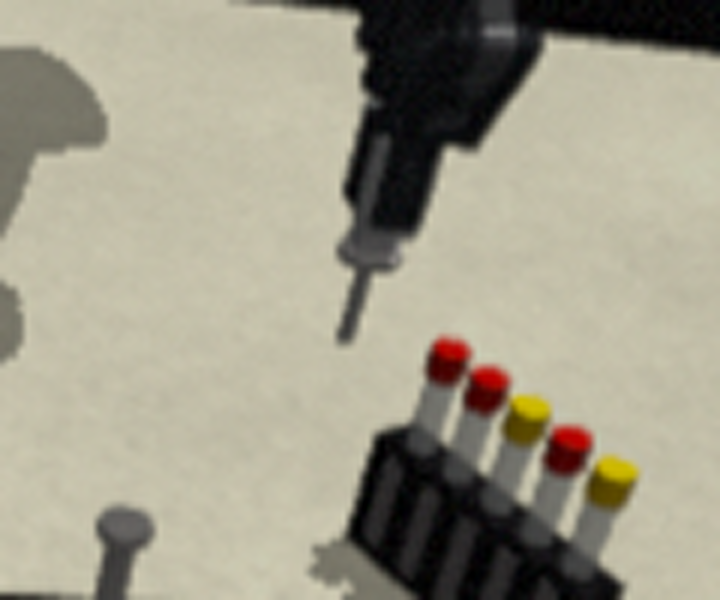

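The tip shows at about (370.5,152) in the scene image, matching the predicted (369.4,152). The grasp is good, so I'll go over the well.

```bash
python3 -m jog '[{"delta_pos":[3,-50,0],"angular":[0,0,0],"fingers":0},{"delta_pos":[6,-110,0],"angular":[0,0,0],"fingers":0},{"delta_pos":[9,-170,0],"angular":[0,0,0],"fingers":0},{"delta_pos":[13,-230,0],"angular":[0,0,0],"fingers":0},{"delta_pos":[16,-290,0],"angular":[0,0,0],"fingers":0},{"delta_pos":[20,-350,0],"angular":[0,0,0],"fingers":0},{"delta_pos":[23,-405,0],"angular":[0,0,0],"fingers":0},{"delta_pos":[27,-445,0],"angular":[0,0,0],"fingers":0},{"delta_pos":[27,-465,0],"angular":[0,0,0],"fingers":0},{"delta_pos":[27,-465,0],"angular":[0,0,0],"fingers":0}]'
python3 -m jog '[{"delta_pos":[0,0,-30],"angular":[0,0,0],"fingers":0},{"delta_pos":[0,0,-30],"angular":[0,0,0],"fingers":0},{"delta_pos":[0,0,-30],"angular":[0,0,0],"fingers":0},{"delta_pos":[0,0,-30],"angular":[0,0,0],"fingers":0}]'
python3 - <<'E'
from h import *
c=cap('wrist','w3');s=ctrl.sense();print(s['eef_pos'],s['ee_rot'],s['force'])
print(proj(c,s['eef_pos']-[0,0,66]),proj(c,[501,-133,91]))
E
```

```text
time_s: 6.62
eef_pos: [500.4, -132.5, 252.4]
ee_rot: [-0.001, 0.655, 0.756, -0.0]
force: [-0.2, 0.3, -1.7]
grip_width: 0.146
grip_force: 107.3
time_s: 7.12
eef_pos: [501.0, -131.9, 224.3]
ee_rot: [0.001, 0.654, 0.756, 0.0]
force: [-0.5, -0.4, -0.3]
grip_width: 0.143
grip_force: 107.3
[ 500.9641317  -131.96802455  224.15556918] [6.89272899e-04 6.54251390e-01 7.56276805e-01 1.91561470e-04] [ 0.19314077  0.22955258 -0.7998661 ]
[np.float64(252.6216615296543), np.float64(212.76347561873652)] [np.float64(252.46566014740898), np.float64(188.06542982415002)]
```

View pics/w3.png

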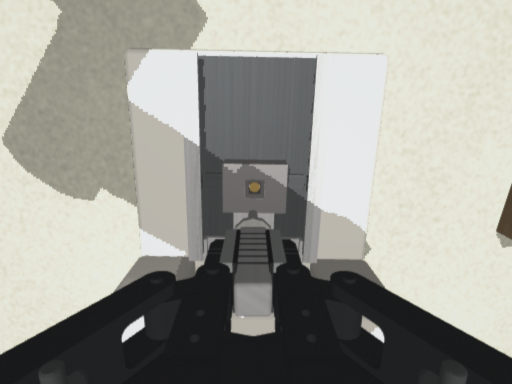

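The block's top face spans about (223..287, 162..213), and the well mouth with its brass button is at (254,188). The predicted tip, at (253,213), needs a closer crop.

```bash
python3 - <<'E'
from h import *
c=load('w3');p=c['pixels']
cv2.imwrite('pics/z3.png',cv2.resize(p[155:240,210:300],(630,595),interpolation=cv2.INTER_CUBIC))
print(p[178:200:2,242:268,1])
E
```

```text
[[106 106 105 106 106 106 106 105 103 103 102 103 103 104 105 105 106 106
  106 106 106 105 104 106 107 106]
 [106 106 106  96  86  87  87  87  86  86  86  86  86  86  87  86  87  87
   88  91  91  93 102 106 106 107]
 [106 105 105  91  85  84  80  78  74  82  90  97  97  96  91  82  77  79
   76  81  81  83  94 105 106 107]
 [106 105 104  91  84  83  84 112  93 112 115 115 114 115 115 112  99 102
   70  80  82  85 108 107 106 106]
 [105 106 108  92  85  84  87 130 118 117 115 115 114 115 115 116 117 127
   78  80  82  85 100 106 105 105]
 [106 107 113  93  85  84  78  80 112 116 114 114 114 115 114 114 112 102
   74  81  82  84 103 105 105 106]
 [105 106 113  92  85  84  77  63  83 104 108 112 113 113 112 104  82  63
   68  81  83  86 107 106 105 105]
 [105 106 113  92  84  84  77  60  58  59  63  71  73  72  65  61  58  60
   70  81  82  87 113 106 104 105]
 [105 105 113  92  85  84  84  80  79  80  80  79  80  79  79  79  80  79
   83  83  82  86 110 106 104 105]
 [104 105 110  93  87  86  87  87  86  86  86  86  86  86  86  87  86  86
   86  86  84  86 103 105 105 105]
 [104 103 104 107 107 107 107 101  99  97  98  97  98  98 101 102 102 101
  102 102 101  98 104 104 105 104]]
```

View pics/z3.png

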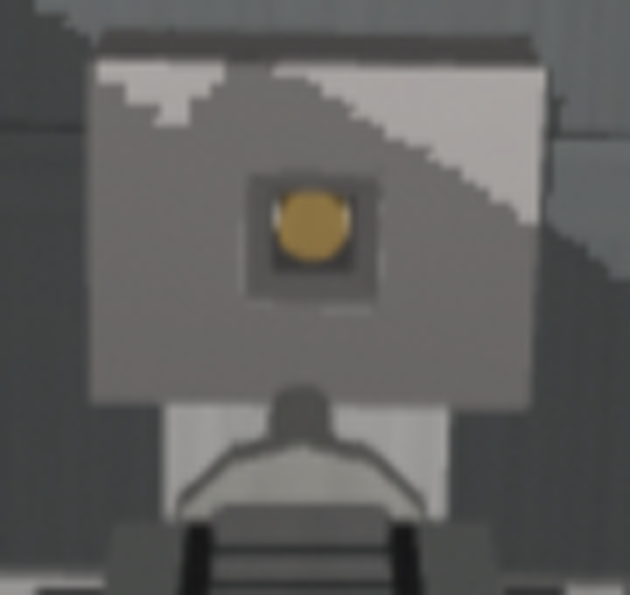

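```bash
python3 - <<'E'
from h import *
c=load('w3')
f=lambda x,y,z=91: onz(c,210+x/7-.5+.07,155+y/7-.5+.07,z)
w=f(311.5,238);print('well',w.round(1))
q=[f(88,62),f(546,66),f(531,410),f(90,405)]
print(np.round(q,1).tolist(),'centre',np.mean(q,0).round(1))
for a,b in((0,1),(3,2),(3,0),(2,1)):
    d=q[b]-q[a];print(np.linalg.norm(d).round(1),np.degrees(np.arctan2(d[1],d[0])).round(1))
# rails/reader edges, z 73 rails outer & body
for z in(91,86,81,76): print(z,proj(c,[w[0],w[1],z]))
tip=f(300,413,158);print('tip',tip.round(1))
E
```

```text
well [ 502.4 -133.2   91. ]
[[472.3, -115.2, 91.0], [527.5, -107.7, 91.0], [533.4, -151.6, 91.0], [477.8, -159.1, 91.0]] centre [ 502.8 -133.4   91. ]
55.7 7.8
56.1 7.6
44.2 97.1
44.3 97.6
91 [np.float64(254.07000000000136), np.float64(188.57000000000056)]
86 [np.float64(254.0425577210498), np.float64(187.11040860776544)]
81 [np.float64(254.01606814687395), np.float64(185.70148938063383)]
76 [np.float64(253.99048251184584), np.float64(184.34064858757185)]
tip [ 500.9 -132.6  158. ]
```

Block measures 56 x 44 mm as given. The well is at (502.5,-133.3), the outward direction (-0.13,0.99), and the button about 6 mm down.

```bash
python3 -m jog '[{"delta_pos":[1.5,-1.2,-20],"angular":[0,0,0],"fingers":0},{"delta_pos":[1.5,-1.2,-40],"angular":[0,0,0],"fingers":0},{"delta_pos":[1.5,-1.2,-55],"angular":[0,0,0],"fingers":0},{"delta_pos":[1.5,-1.2,-62],"angular":[0,0,0],"fingers":0},{"delta_pos":[1.5,-1.2,-62],"angular":[0,0,0],"fingers":0},{"delta_pos":[1.5,-1.2,-62],"angular":[0,0,0],"fingers":0}]'
python3 -m jog '[{"delta_pos":[0,0,-1],"angular":[0,0,0],"fingers":0},{"delta_pos":[0,0,-2],"angular":[0,0,0],"fingers":0},{"delta_pos":[0,0,-3],"angular":[0,0,0],"fingers":0},{"delta_pos":[0,0,-3],"angular":[0,0,0],"fingers":0}]'
```

```text
time_s: 7.92
eef_pos: [502.5, -133.5, 162.0]
ee_rot: [0.001, 0.654, 0.756, 0.0]
force: [-0.2, 0.7, -0.9]
grip_width: 0.151
grip_force: 107.3
time_s: 8.43
eef_pos: [502.1, -133.3, 158.2]
ee_rot: [-0.0, 0.654, 0.756, -0.0]
force: [-0.1, -0.5, -1.3]
grip_width: 0.149
grip_force: 107.3
```

```bash
python3 -m jog '[{"delta_pos":[0,0,-1],"angular":[0,0,0],"fingers":0},{"delta_pos":[0,0,-2],"angular":[0,0,0],"fingers":0},{"delta_pos":[0,0,-3],"angular":[0,0,0],"fingers":0},{"delta_pos":[0,0,-4],"angular":[0,0,0],"fingers":0},{"delta_pos":[0,0,-4],"angular":[0,0,0],"fingers":0}]'
python3 -m jog '[{"delta_pos":[0,0,-0.7],"angular":[0,0,0],"fingers":0},{"delta_pos":[0,0,-1.3],"angular":[0,0,0],"fingers":0},{"delta_pos":[0,0,-1.3],"angular":[0,0,0],"fingers":0}]'
```

```text
time_s: 9.05
eef_pos: [502.1, -133.3, 154.2]
ee_rot: [-0.0, 0.654, 0.756, -0.0]
force: [-0.4, 0.3, -1.0]
grip_width: 0.15
grip_force: 107.3
time_s: 9.43
eef_pos: [502.1, -133.3, 152.9]
ee_rot: [-0.0, 0.654, 0.756, -0.0]
force: [-0.1, 0.2, -0.7]
grip_width: 0.146
grip_force: 107.3
```

```bash
for i in 1 2 ; do python3 -m jog '[{"delta_pos":[0,0,-0.5],"angular":[0,0,0],"fingers":0},{"delta_pos":[0,0,-1],"angular":[0,0,0],"fingers":0},{"delta_pos":[0,0,-1],"angular":[0,0,0],"fingers":0}]' | egrep 'pos|^force'; done
```

```text
eef_pos: [502.2, -133.3, 151.9]
force: [0.3, 0.6, -0.9]
eef_pos: [502.1, -133.3, 150.9]
force: [0.5, -0.6, -0.3]
```

```bash
python3 -m jog '[{"delta_pos":[0,0,-0.5],"angular":[0,0,0],"fingers":0},{"delta_pos":[0,0,-1],"angular":[0,0,0],"fingers":0},{"delta_pos":[0,0,-1],"angular":[0,0,0],"fingers":0}]' | egrep 'pos|^force'
```

```text
eef_pos: [502.3, -133.4, 150.3]
force: [-1.2, 0.4, 4.9]
```

```bash
python3 -m jog '[{"delta_pos":[0,0,-0.5],"angular":[0,0,0],"fingers":0},{"delta_pos":[0,0,-1],"angular":[0,0,0],"fingers":0},{"delta_pos":[0,0,-1],"angular":[0,0,0],"fingers":0}]' | egrep 'pos|^force'
```

```text
eef_pos: [502.3, -133.4, 149.4]
force: [-1.2, 1.4, 5.7]
```

```bash
python3 -m jog '[{"delta_pos":[0,0,-0.5],"angular":[0,0,0],"fingers":0},{"delta_pos":[0,0,-0.8],"angular":[0,0,0],"fingers":0},{"delta_pos":[0,0,-0.8],"angular":[0,0,0],"fingers":0}]' | egrep 'pos|^force'
```

```text
eef_pos: [502.3, -133.4, 148.7]
force: [-1.9, 0.7, 7.1]
```

```bash
python3 -m jog '[{"delta_pos":[0,0,-0.3],"angular":[0,0,0],"fingers":0},{"delta_pos":[0,0,-0.5],"angular":[0,0,0],"fingers":0},{"delta_pos":[0,0,-0.5],"angular":[0,0,0],"fingers":0}]' | egrep 'pos|^force'
```

```text
eef_pos: [502.3, -133.4, 148.3]
force: [-1.6, 0.7, 7.6]
```

```bash
python3 -m jog '[{"delta_pos":[0,0,-0.3],"angular":[0,0,0],"fingers":0},{"delta_pos":[0,0,-0.4],"angular":[0,0,0],"fingers":0},{"delta_pos":[0,0,-0.4],"angular":[0,0,0],"fingers":0}]' | egrep 'pos|^force'
```

```text
eef_pos: [502.4, -133.4, 148.1]
force: [-3.3, 1.7, 8.4]
```

```bash
python3 -m jog '[{"delta_pos":[-0.3,0,-0.2],"angular":[0,0,0],"fingers":0},{"delta_pos":[-0.3,0,-0.4],"angular":[0,0,0],"fingers":0},{"delta_pos":[-0.3,0,-0.4],"angular":[0,0,0],"fingers":0}]' | egrep 'pos|^force'
```

```text
eef_pos: [502.3, -133.5, 148.1]
force: [-2.4, 0.8, 11.0]
```

The button is on its hard stop at about 12 N. Now I'll push gently outwards.

```bash
python3 -m jog '[{"delta_pos":[-0.1,1,-0.1],"angular":[0,0,0],"fingers":0},{"delta_pos":[-0.3,2,-0.1],"angular":[0,0,0],"fingers":0},{"delta_pos":[-0.4,3,-0.1],"angular":[0,0,0],"fingers":0},{"delta_pos":[-0.5,4,-0.1],"angular":[0,0,0],"fingers":0},{"delta_pos":[-0.65,5,-0.1],"angular":[0,0,0],"fingers":0},{"delta_pos":[-0.8,6,-0.1],"angular":[0,0,0],"fingers":0},{"delta_pos":[-0.8,6,-0.1],"angular":[0,0,0],"fingers":0}]' | egrep 'pos|^force'
```

```text
eef_pos: [501.6, -128.0, 148.1]
force: [-1.8, -0.9, 11.2]
```

```bash
python3 -m jog '[{"delta_pos":[-0.3,2,0],"angular":[0,0,0],"fingers":0},{"delta_pos":[-0.6,4.5,0],"angular":[0,0,0],"fingers":0},{"delta_pos":[-1,7.5,0],"angular":[0,0,0],"fingers":0},{"delta_pos":[-1.4,10.5,0],"angular":[0,0,0],"fingers":0},{"delta_pos":[-1.8,13.5,0],"angular":[0,0,0],"fingers":0},{"delta_pos":[-2.2,16.5,0],"angular":[0,0,0],"fingers":0},{"delta_pos":[-2.6,19.5,0],"angular":[0,0,0],"fingers":0},{"delta_pos":[-3,22.5,0],"angular":[0,0,0],"fingers":0},{"delta_pos":[-3.3,25,0],"angular":[0,0,0],"fingers":0},{"delta_pos":[-3.3,25,0],"angular":[0,0,0],"fingers":0}]' | egrep 'pos|^force'
python3 - <<'E'
from h import *
c=cap('wrist','w4')
cv2.imwrite('pics/w4.png',c['pixels'])
E
```

```text
eef_pos: [498.4, -102.8, 148.1]
force: [-1.6, -1.4, 10.5]
```

View pics/w4.png

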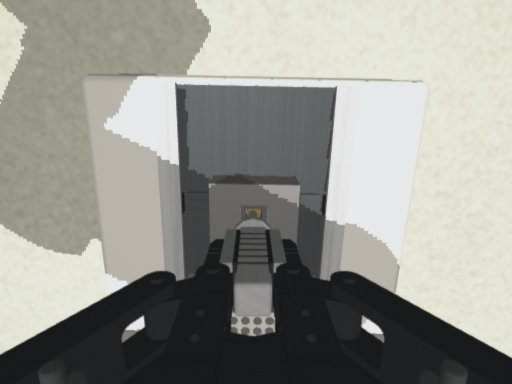

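The pin sits in the well at (253,215), and the carriage block (209..299) has moved out with it. I'll continue.

```bash
python3 -m jog '[{"delta_pos":[-0.3,2,0],"angular":[0,0,0],"fingers":0},{"delta_pos":[-0.6,4.5,0],"angular":[0,0,0],"fingers":0},{"delta_pos":[-1,7.5,0],"angular":[0,0,0],"fingers":0},{"delta_pos":[-1.4,10.5,0],"angular":[0,0,0],"fingers":0},{"delta_pos":[-1.8,13.5,0],"angular":[0,0,0],"fingers":0},{"delta_pos":[-2.2,16.5,0],"angular":[0,0,0],"fingers":0},{"delta_pos":[-2.6,19.5,0],"angular":[0,0,0],"fingers":0},{"delta_pos":[-3,22.5,0],"angular":[0,0,0],"fingers":0},{"delta_pos":[-3.3,25,0],"angular":[0,0,0],"fingers":0},{"delta_pos":[-3.3,25,0],"angular":[0,0,0],"fingers":0}]' | egrep 'pos|^force'
```

```text
eef_pos: [495.2, -77.8, 148.1]
force: [-1.3, -0.6, 11.4]
```

```bash
python3 -m jog '[{"delta_pos":[-0.3,2,0],"angular":[0,0,0],"fingers":0},{"delta_pos":[-0.6,4,0],"angular":[0,0,0],"fingers":0},{"delta_pos":[-0.9,6.5,0],"angular":[0,0,0],"fingers":0},{"delta_pos":[-1.2,9,0],"angular":[0,0,0],"fingers":0},{"delta_pos":[-1.5,11.5,0],"angular":[0,0,0],"fingers":0},{"delta_pos":[-1.8,14,0],"angular":[0,0,0],"fingers":0},{"delta_pos":[-2,15,0],"angular":[0,0,0],"fingers":0},{"delta_pos":[-2,15,0],"angular":[0,0,0],"fingers":0}]' | egrep 'pos|^force'
```

```text
eef_pos: [493.3, -62.9, 148.0]
force: [-1.8, -1.2, 11.1]
```

```bash
python3 - <<'E'
from h import *
for f,v in(('w3',(255,52)),('w4',(253,77))):
    c=load(f); print(f,onz(c,*v,55).round(1),onz(c,*v,60).round(1))
E
python3 -m jog '[{"delta_pos":[-0.2,1.5,0],"angular":[0,0,0],"fingers":0},{"delta_pos":[-0.5,3.5,0],"angular":[0,0,0],"fingers":0},{"delta_pos":[-0.7,5.5,0],"angular":[0,0,0],"fingers":0},{"delta_pos":[-1,7.5,0],"angular":[0,0,0],"fingers":0},{"delta_pos":[-1.2,9,0],"angular":[0,0,0],"fingers":0},{"delta_pos":[-1.3,10,0],"angular":[0,0,0],"fingers":0},{"delta_pos":[-1.3,10,0],"angular":[0,0,0],"fingers":0}]' | egrep 'pos|^force'
```

```text
w3 [486.6 -19.2  55. ] [486.7 -20.   60. ]
w4 [486.2 -17.4  55. ] [486.3 -17.9  60. ]
eef_pos: [492.0, -52.9, 148.0]
force: [-0.9, -2.0, 11.0]
```

```bash
python3 -m jog '[{"delta_pos":[-0.2,1.5,0],"angular":[0,0,0],"fingers":0},{"delta_pos":[-0.4,3,0],"angular":[0,0,0],"fingers":0},{"delta_pos":[-0.6,4.5,0],"angular":[0,0,0],"fingers":0},{"delta_pos":[-0.8,6,0],"angular":[0,0,0],"fingers":0},{"delta_pos":[-0.9,7,0],"angular":[0,0,0],"fingers":0},{"delta_pos":[-1,8,0],"angular":[0,0,0],"fingers":0},{"delta_pos":[-1,8,0],"angular":[0,0,0],"fingers":0}]' | egrep 'pos|^force'
```

```text
eef_pos: [491.0, -44.8, 148.0]
force: [-1.4, -1.6, 11.1]
```

```bash
python3 -m jog '[{"delta_pos":[-0.1,0.7,0],"angular":[0,0,0],"fingers":0},{"delta_pos":[-0.2,1.4,0],"angular":[0,0,0],"fingers":0},{"delta_pos":[-0.3,2,0],"angular":[0,0,0],"fingers":0},{"delta_pos":[-0.3,2,0],"angular":[0,0,0],"fingers":0}]' | egrep 'pos|^force'
```

```text
eef_pos: [490.7, -42.9, 148.0]
force: [-1.0, -1.5, 11.2]
```

```bash
python3 -m jog '[{"delta_pos":[-0.1,0.7,0],"angular":[0,0,0],"fingers":0},{"delta_pos":[-0.2,1.4,0],"angular":[0,0,0],"fingers":0},{"delta_pos":[-0.3,2,0],"angular":[0,0,0],"fingers":0},{"delta_pos":[-0.3,2,0],"angular":[0,0,0],"fingers":0}]' | egrep 'pos|^force'
```

```text
eef_pos: [490.5, -40.9, 148.0]
force: [-0.5, -2.2, 11.2]
```

```bash
python3 -m jog '[{"delta_pos":[-0.1,0.5,0],"angular":[0,0,0],"fingers":0},{"delta_pos":[-0.15,1,0],"angular":[0,0,0],"fingers":0},{"delta_pos":[-0.15,1,0],"angular":[0,0,0],"fingers":0}]' | egrep 'pos|^force'
```

```text
eef_pos: [490.4, -40.4, 148.0]
force: [-0.1, -4.7, 9.6]
```

```bash
python3 -m jog '[{"delta_pos":[-0.1,0.3,0],"angular":[0,0,0],"fingers":0},{"delta_pos":[-0.1,0.6,-0.1],"angular":[0,0,0],"fingers":0},{"delta_pos":[-0.1,0.6,-0.1],"angular":[0,0,0],"fingers":0},{"delta_pos":[-0.1,0.6,-0.1],"angular":[0,0,0],"fingers":0}]' | egrep 'pos|^force'
```

```text
eef_pos: [490.4, -39.8, 148.0]
force: [0.0, -3.8, 9.6]
```

```bash
python3 -m jog '[{"delta_pos":[-0.1,0.5,-0.1],"angular":[0,0,0],"fingers":0},{"delta_pos":[-0.1,1,-0.1],"angular":[0,0,0],"fingers":0},{"delta_pos":[-0.1,1,-0.1],"angular":[0,0,0],"fingers":0}]' | egrep 'pos|^force'
```

```text
eef_pos: [490.4, -38.8, 148.0]
force: [0.1, -4.2, 10.8]
```

```bash
python3 -m jog '[{"delta_pos":[-0.1,0.5,-0.1],"angular":[0,0,0],"fingers":0},{"delta_pos":[-0.1,1,-0.1],"angular":[0,0,0],"fingers":0},{"delta_pos":[-0.1,1,-0.1],"angular":[0,0,0],"fingers":0}]' | egrep 'pos|^force'
```

```text
eef_pos: [490.4, -37.9, 148.0]
force: [-0.4, -4.4, 10.9]
```

```bash
python3 -m jog '[{"delta_pos":[-0.1,0.5,0],"angular":[0,0,0],"fingers":0},{"delta_pos":[-0.1,0.8,0],"angular":[0,0,0],"fingers":0},{"delta_pos":[-0.1,0.8,0],"angular":[0,0,0],"fingers":0}]' | egrep 'pos|^force'
python3 - <<'E'
from h import *
c=cap('wrist','w5')
p=c['pixels'];cv2.imwrite('pics/w5.png',cv2.resize(p[150:270,180:330],(750,600),interpolation=cv2.INTER_CUBIC))
E
```

```text
eef_pos: [490.4, -37.6, 148.0]
force: [1.2, -7.7, 9.4]
```

View pics/w5.png

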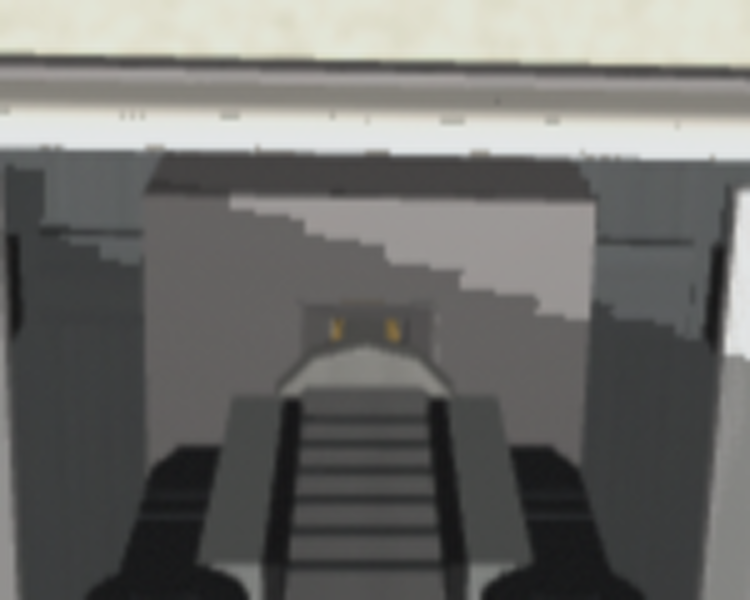

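The block's front face is up against the reader's front lip (crop v≈155-197), and the pin bears on the well's front wall. The push force is rising with no motion, so the carriage is at its stop. I'll lift straight out.

```bash
python3 -m jog '[{"delta_pos":[0,-0.2,0.5],"angular":[0,0,0],"fingers":0},{"delta_pos":[0,-0.3,1.5],"angular":[0,0,0],"fingers":0},{"delta_pos":[0,-0.4,3],"angular":[0,0,0],"fingers":0},{"delta_pos":[0,-1,4.5],"angular":[0,0,0],"fingers":0},{"delta_pos":[0,-2,6.5],"angular":[0,0,0],"fingers":0},{"delta_pos":[0,-2,10],"angular":[0,0,0],"fingers":0},{"delta_pos":[0,-2,20],"angular":[0,0,0],"fingers":0},{"delta_pos":[0,-2,40],"angular":[0,0,0],"fingers":0},{"delta_pos":[0,-2,70],"angular":[0,0,0],"fingers":0},{"delta_pos":[0,-2,105],"angular":[0,0,0],"fingers":0}]' | egrep 'pos|^force'
python3 -m jog '[{"delta_pos":[0,0,0],"angular":[0,0,0],"fingers":0},{"delta_pos":[0,0,0],"angular":[0,0,0],"fingers":0},{"delta_pos":[0,0,0],"angular":[0,0,0],"fingers":0}]'
python3 - <<'E'
from h import *
c=cap('wrist','w6');s=ctrl.sense();print(s['eef_pos'])
p=c['pixels'];cv2.imwrite('pics/w6.png',cv2.resize(p[100:240,170:345],(750,600),interpolation=cv2.INTER_CUBIC))
a=cap('scene','s2');print(proj(a,s['eef_pos']-[0,0,66]))
E
```

```text
eef_pos: [488.7, -37.4, 252.9]
force: [0.2, -0.7, -1.0]
time_s: 23.28
eef_pos: [488.6, -37.7, 250.6]
ee_rot: [-0.001, 0.654, 0.756, -0.0]
force: [0.5, -0.0, -1.6]
grip_width: 0.147
grip_force: 107.4
[488.68842503 -37.79137599 250.66062091]
[np.float64(200.72620716151096), np.float64(132.4714532290764)]
```

View pics/w6.png

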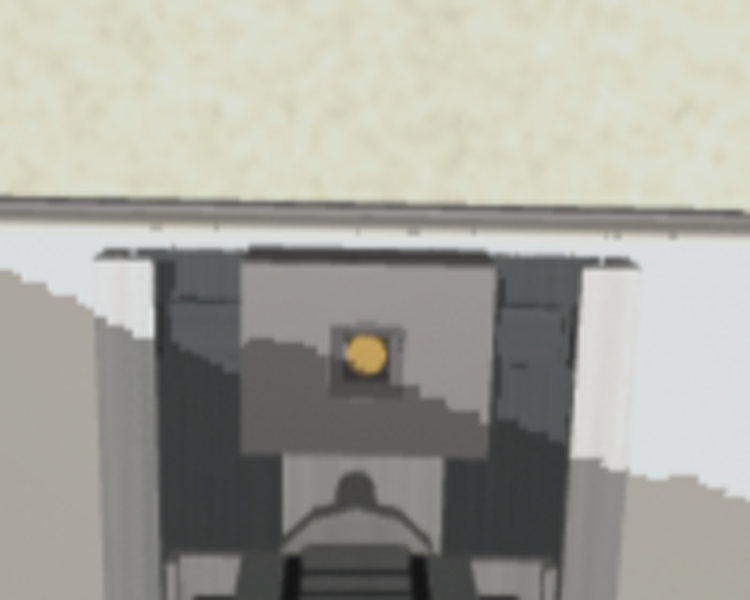

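The carriage sits against the front lip, its button up and the well clear at crop (367,361). The tip's wrist-image pixel (253,210) is unchanged from before, so the tool hasn't slipped. Now back to the tool block.

```bash
python3 -m jog '[{"delta_pos":[-2,45,0],"angular":[0,0,0],"fingers":0},{"delta_pos":[-4,100,0],"angular":[0,0,0],"fingers":0},{"delta_pos":[-6,155,0],"angular":[0,0,0],"fingers":0},{"delta_pos":[-8,210,0],"angular":[0,0,0],"fingers":0},{"delta_pos":[-10,265,0],"angular":[0,0,0],"fingers":0},{"delta_pos":[-13,320,0],"angular":[0,0,0],"fingers":0},{"delta_pos":[-14.7,355,0],"angular":[0,0,0],"fingers":0},{"delta_pos":[-14.7,370.8,0],"angular":[0,0,0],"fingers":0},{"delta_pos":[-14.7,370.8,0],"angular":[0,0,0],"fingers":0},{"delta_pos":[-14.7,370.8,0],"angular":[0,0,0],"fingers":0}]' | egrep 'pos|^force'
python3 -m jog '[{"delta_pos":[0,0,-40],"angular":[0,0,0],"fingers":0},{"delta_pos":[0,0,-80],"angular":[0,0,0],"fingers":0},{"delta_pos":[0,0,-110],"angular":[0,0,0],"fingers":0},{"delta_pos":[0,0,-130],"angular":[0,0,0],"fingers":0},{"delta_pos":[0,0,-130],"angular":[0,0,0],"fingers":0},{"delta_pos":[0,0,-130],"angular":[0,0,0],"fingers":0}]'|egrep 'pos|^force'
```

```text
eef_pos: [474.6, 331.7, 251.4]
force: [-0.6, -0.7, -0.4]
eef_pos: [475.0, 332.5, 122.7]
force: [-0.3, -0.8, -0.4]
```

```bash
python3 -m jog '[{"delta_pos":[-0.9,0.4,0],"angular":[0,0,0],"fingers":0},{"delta_pos":[-0.9,0.4,-5],"angular":[0,0,0],"fingers":0},{"delta_pos":[-0.9,0.4,-10],"angular":[0,0,0],"fingers":0},{"delta_pos":[-0.9,0.4,-14],"angular":[0,0,0],"fingers":0},{"delta_pos":[-0.9,0.4,-18],"angular":[0,0,0],"fingers":0},{"delta_pos":[-0.9,0.4,-22],"angular":[0,0,0],"fingers":0},{"delta_pos":[-0.9,0.4,-22],"angular":[0,0,0],"fingers":0}]'|egrep 'pos|^force'
```

```text
eef_pos: [473.3, 333.2, 99.1]
force: [0.1, 0.4, -0.6]
```

```bash
python3 -m jog '[{"delta_pos":[0.5,-0.1,-5],"angular":[0,0,0],"fingers":0},{"delta_pos":[0.5,-0.1,-10],"angular":[0,0,0],"fingers":0},{"delta_pos":[0.5,-0.1,-15],"angular":[0,0,0],"fingers":0},{"delta_pos":[0.5,-0.1,-19],"angular":[0,0,0],"fingers":0},{"delta_pos":[0.5,-0.1,-22],"angular":[0,0,0],"fingers":0},{"delta_pos":[0.5,-0.1,-22],"angular":[0,0,0],"fingers":0}]'|egrep 'pos|^force'
```

```text
eef_pos: [473.8, 333.1, 77.3]
force: [0.5, 0.5, -1.0]
```

```bash
python3 -m jog '[{"delta_pos":[0,0,-1],"angular":[0,0,0],"fingers":0},{"delta_pos":[0,0,-2],"angular":[0,0,0],"fingers":0},{"delta_pos":[0,0,-3],"angular":[0,0,0],"fingers":0},{"delta_pos":[0,0,-3],"angular":[0,0,0],"fingers":0}]'|egrep 'pos|^force'
```

```text
eef_pos: [473.9, 333.2, 74.5]
force: [-0.0, 0.6, -1.3]
```

```bash
python3 -m jog '[{"delta_pos":[0,0,-0.5],"angular":[0,0,0],"fingers":0},{"delta_pos":[0,0,-0.8],"angular":[0,0,0],"fingers":0},{"delta_pos":[0,0,-0.8],"angular":[0,0,0],"fingers":0}]'|egrep 'pos|^force'
```

```text
eef_pos: [474.0, 333.2, 74.1]
force: [-2.0, -0.7, 5.2]
```

It is seated: z matches the grasp height, with the collar bearing at about 6 N. Releasing.

```bash
python3 -m jog '[{"delta_pos":[0,0,0],"angular":[0,0,0],"fingers":0.3},{"delta_pos":[0,0,0],"angular":[0,0,0],"fingers":0.6},{"delta_pos":[0,0,0],"angular":[0,0,0],"fingers":0.6},{"delta_pos":[0,0,0],"angular":[0,0,0],"fingers":0.6},{"delta_pos":[0,0,0],"angular":[0,0,0],"fingers":0.6}]'|egrep 'pos|^force|grip'
python3 -m jog '[{"delta_pos":[0,0,15],"angular":[0,0,0],"fingers":0.6},{"delta_pos":[0,0,40],"angular":[0,0,0],"fingers":0.6},{"delta_pos":[0,0,80],"angular":[0,0,0],"fingers":0.6},{"delta_pos":[0,0,130],"angular":[0,0,0],"fingers":0.6},{"delta_pos":[0,0,165],"angular":[0,0,0],"fingers":0.6},{"delta_pos":[0,0,165],"angular":[0,0,0],"fingers":0.6},{"delta_pos":[0,0,165],"angular":[0,0,0],"fingers":0.6},{"delta_pos":[0,0,165],"angular":[0,0,0],"fingers":0.6}]'|egrep 'pos|^force|grip'
python3 - <<'E'
from h import *
a=cap('scene','s3');cap('wrist','w7')
def crop(c,x0,y0,w,h): return cv2.resize(c['pixels'][y0:y0+h,x0:x0+w],(400,400*h//w),interpolation=cv2.INTER_CUBIC)
o=load('s0')
L=np.vstack([crop(o,280,165,120,80),crop(a,280,165,120,80)])
R=np.vstack([crop(o,110,130,120,80),crop(a,110,130,120,80)])
cv2.imwrite('pics/z4.png',np.hstack([L,R]))
E
```

```text
eef_pos: [473.9, 333.1, 73.7]
force: [0.2, -0.3, 0.7]
grip_width: 0.597
grip_force: 0.0
eef_pos: [473.6, 333.0, 237.7]
force: [0.9, 1.3, -0.1]
grip_width: 0.598
grip_force: 0.0
```

View pics/z4.png

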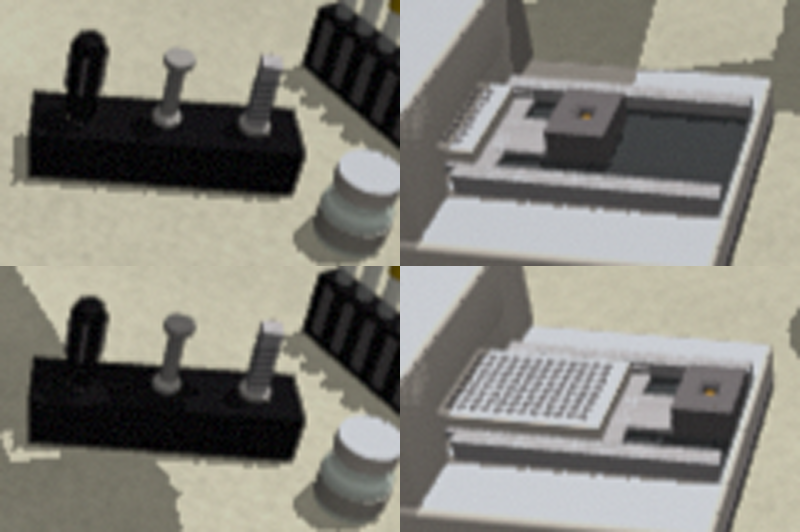

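The pin tool stands home as at the start (crop (265,360) against (265,95) before). The carriage is fully out against the front lip, and the bystanders haven't moved. Handing in.

```bash
python3 -c "
from rig import ctrl
print(ctrl.finish_job(),ctrl.sense()['time_s'])"
```

```text
the job is handed in; nothing more can be done
the job is handed in; nothing more can be done
```

The job is handed in, with no verdict returned: I pushed the carriage out to its stop with the release held down, the release is up again, and the pin tool stands home in its original hole; the before-and-after pictures show nothing else moved near the tool block.

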